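Recharge the boiler's dosing jar

TASK

Recharge the boiler's dosing jar: turn the hopper top by its black grip bar until the blue collar is straight over the jar's neck, and feed every orange block on the shelf, one at a time, through the collar and neck into the jar. Then turn the top until the red disc sits squarely over the neck, and only after that push the white toggle fully over to on; leave the tools, first aid box and coaster where they are.

Things in the scene. Friction and masses are not known exactly. Their poses are not given: they have to be found in the camera images.
- jar: Dosing jar, fixed: grey base plate (170 x 125 x 8 mm), clear jar (outer diameter 104 mm to 112 mm height, sloping shoulder to 146 mm, then a neck of 52 mm outer, 44 mm inner diameter up to 162 mm; inside, a small white cone on the floor spreads the blocks). Origin under the axis of jar and neck, z up. A steel stud 62 mm from the neck's axis in the jar's +x carries the hopper top.
- jar_mouth (a point): Centre of the neck's open rim, 162 mm above the shelf, on the jar's axis (axes as the jar's).
- hopper_top (a joint): Angle of the hopper top about the upright stud, counter-clockwise from above positive. A plate with two lobes 62 mm from the stud: blue open collar, red solid disc. 0 = collar straight over the neck (open); 2.094 = red disc squarely over it (closed). Stiff (0.12 N m), stays where left, no stops from -3.5 to 5.5. Starts anywhere from 0.8 to 2.6. Plate 164 to 172 mm above the shelf.
- top_grip (a point): Centre of the top face of the hopper top's black grip bar, on the turning axis, 218 mm above the shelf. Bar 36 mm long (this point's x), 14 mm wide (y), 44 mm high, white line along its top. The point turns with the top; the collar lies towards its -x. Pinch across the width from above, fingertips 25 to 35 mm below its top (clear of collar and hub).
- collar (a point): Centre of the upper rim of the blue collar, a through opening, 182 mm above the shelf: inner diameter 42 mm at the bottom and 48 mm at the rim, outer diameter 60 mm at the rim. When open, items dropped through it fall through the neck into the jar.
- blank (a point): Centre of the upper face of the red disc (62 mm diameter, 8 mm thick), 172 mm above the shelf.
- control_box: Boiler's grey control box, fixed, 160 x 110 x 50 mm; origin under its centre; its +x is the direction in which the switch is pushed to turn on.
- pump_switch (a joint): White toggle lever on top of the control box, for the dosing pump: 0 = off (leaning to the control box's -x), 1.0 = fully on (leaning to its +x, end of travel). It stays where it is left. Starts within 0.1 of off.
- pump_switch_tip (a point): Tip of the white toggle lever, 60 mm from its pivot; the pivot lies over the control box's centre, the lever is upright at 0.5. It moves with a few newtons: push it near its top with closed fingers.
- tool_rack: Bystander: black silicone tool roll rack, 100 x 240 mm, with a pair of yellow handled screwdrivers in it. Leave alone.
- basin_wrench: Bystander: chrome basin wrench, 290 mm long. Leave alone.
- first_aid_box: Bystander: closed white first aid box, 130 x 200 x 65 mm. Leave alone.
- coaster: Bystander: white ceramic coaster, 96 mm diameter, 8 mm thick, loose on the shelf. Leave alone.
- block0: Orange hexagonal inhibitor block, 24 mm across the flats, 27.7 mm across corners, 24 mm high plus a rounded dome (22 mm across, rising 4 mm) on its top, 24 g, standing loose on the shelf. Origin at the centre of its underside, z along the hexagon's axis; flat sides face its own x axis and every 60 degrees from it. May be absent.
- block1: Orange hexagonal inhibitor block, 24 mm across the flats, 27.7 mm across corners, 24 mm high plus a rounded dome (22 mm across, rising 4 mm) on its top, 24 g, standing loose on the shelf. Origin at the centre of its underside, z along the hexagon's axis; flat sides face its own x axis and every 60 degrees from it. May be absent.
- block2: Orange hexagonal inhibitor block, 24 mm across the flats, 27.7 mm across corners, 24 mm high plus a rounded dome (22 mm across, rising 4 mm) on its top, 24 g, standing loose on the shelf. Origin at the centre of its underside, z along the hexagon's axis; flat sides face its own x axis and every 60 degrees from it. May be absent.
- block3: Orange hexagonal inhibitor block, 24 mm across the flats, 27.7 mm across corners, 24 mm high plus a rounded dome (22 mm across, rising 4 mm) on its top, 24 g, standing loose on the shelf. Origin at the centre of its underside, z along the hexagon's axis; flat sides face its own x axis and every 60 degrees from it. May be absent.
- block4: Orange hexagonal inhibitor block, 24 mm across the flats, 27.7 mm across corners, 24 mm high plus a rounded dome (22 mm across, rising 4 mm) on its top, 24 g, standing loose on the shelf. Origin at the centre of its underside, z along the hexagon's axis; flat sides face its own x axis and every 60 degrees from it. May be absent.
- block5: Orange hexagonal inhibitor block, 24 mm across the flats, 27.7 mm across corners, 24 mm high plus a rounded dome (22 mm across, rising 4 mm) on its top, 24 g, standing loose on the shelf. Origin at the centre of its underside, z along the hexagon's axis; flat sides face its own x axis and every 60 degrees from it. May be absent.
There are look-alikes about, which are no part of the job. Leave any purple look-alike of the jar alone.

How it is judged:
On the way, in this order (a step that is already met when the one before it is completed fails the run):
1. the hopper top is turned so that its blue collar is over the neck (within 0.12 rad) (value of joint hopper_top between -0.12 and 0.12 rad), for 0.2 s.
2. all the blocks present are inside the jar (z of each of block0, block1, block2, block3, block4, block5 in the frame of jar below 0.132 m and horizontal distance between each of block0, block1, block2, block3, block4, block5 and jar_mouth below 0.052 m), for 0.2 s.
3. the hopper top is turned so that its red disc is over the neck (within 0.1 rad) (value of joint hopper_top between 1.9944 and 2.1944 rad), for 0.2 s.
4. the pump switch is pushed fully on (value of joint pump_switch above 0.85 rad), for 0.2 s.
At the end, for the whole second after the job is handed in: Every block present lies at rest inside the jar, below the neck; the hopper top is at rest with its red disc over the neck (joint at 2.094 within 0.1 rad); the toggle is on (joint above 0.85) (all of step 2 and all of step 3 and value of joint pump_switch above 0.85 rad and linear speed of each of block0, block1, block2, block3, block4, block5 below 0.02 m/s and velocity of joint hopper_top below 0.05 rad/s); the robot touches nothing.
It fails at once if the tool rack is shoved more than 3 cm (distance of tool_rack from where it was at the start of the episode above 0.03 m).
It fails at once if the basin wrench is shoved more than 3 cm (distance of basin_wrench from where it was at the start of the episode above 0.03 m).
It fails at once if the first aid box is shoved more than 3 cm (distance of first_aid_box from where it was at the start of the episode above 0.03 m).
It fails at once if the coaster is shoved more than 3 cm (distance of coaster from where it was at the start of the episode above 0.03 m).
Of block0, block1, block2, block3, block4, block5 only 4 to 6 are there at a start; the rules pass over those that are not, and their reading is None.
At some moment in a run one of block0, block1, block2, block3, block4, block5 may be knocked a few centimetres aside while the robot is not near it.
Once in a run the grip may slacken for a moment while it holds something.
It also fails if it takes over 210 s, if anything falls off the work surface, if the arm or the gripper's body presses on something with over 40 N, if the wrist force passes 120 N, or if a joint passes its speed limit or range.

ROBOT

A 7-joint arm with a two-finger parallel gripper is mounted at the origin on the work surface. World frame = base frame: x ahead of the robot, y to its left, z up, the work surface at z = 0. Lengths are in m, angles in rad, forces in N, time in s.
With the tool pointing down it reaches from about 0.425 to 0.925 m from the base axis. Payload 6.8 kg.
Tool frame: the origin (TCP) lies midway between the tips of the shut fingers; the grasp point (between the pads) lies 19 mm behind it; z points along the fingers, y is the line along which they close (so a half turn about z gives the same grasp; the last joint's range is limited). The gripper opens to 85 mm and grips with 20 to 120 N. Pads are 22 mm wide; open, the fingers measure 114 mm over their backs; the gripper's body (76 mm by 85 mm) begins 54 mm behind the grasp point. The pads swing forward as they close: fully open they stand 13 mm farther back than shut.
Start: joints at [1.026, 0.477, 0.022, 1.555, -0.011, 1.109, -0.083], TCP at [0.286, -0.612, 0.231] pointing down, gripper open.
Joint ranges: [-2.96, 2.96], [-0.34, 2.1], [-1.41, 1.46], [0.24, 2.44], [-1.37, 4.51], [0.17, 1.92], [-2.96, 2.96]. Speed limits (rad/s): [2.39, 2.39, 3.14, 3.14, 3.14, 3.14, 3.14].

INTERFACE

Orientations are given as a unit quaternion [w, x, y, z].
In Python, from station import * gives the robot as it stands.
- The arm moves only by the shell command python3 -m creep 'ROWS' [FORCE]. ROWS is JSON, a list of rows, each a list of 7 numbers: the gripper command: -1 is shut, 1 is fully open, values between are in proportion, then the shift along the world's x, y, z in mm, then the turn, a rotation vector about the world's x, y, z in rad. A call has 1 to 5 rows; each row shifts and turns the commanded pose from where the row before left it; what a row does not reach is not made up. A row lasts 1/8 s, in which the tool goes at most 62.5 mm and 10.7 degrees, less where a joint would pass 70% of its speed; a pose out of reach is approached as far as the arm can. A call is refused whole if a number of a shift passes 62.5 or a number of a turn 0.188, either way. A call with a gripper value outside its range is refused whole. The fingers move at their own pace and stop on an object; FORCE is the grip in N (left out, the last holds). Time passes only in rows, so rows that do not move let the fingers close. It gives the time, the measured TCP pose, the force, the opening and the grip force at its end, in the units of the state.
- get_obs(): the state, without advancing time (a new reading comes with each control period).
- read_camera(name): name is "scene" or "top" or "wrist"; returns (picture, depth): 480x640x3 uint8, red, green, blue; 480x640 float32, m along the optical axis (not along the pixel's ray), 0 where there is no reading.
- camera_params(name): a dict with "intrinsics" (3x3 intrinsics, pixels), "k1" (the pictures are not rectified: a ray, as slopes to the right and down, at radius r is drawn at 1 + k1 r^2 times it, then the intrinsics apply), "cam_to_world" (4x4, takes a point from camera to world coordinates); the wrist camera has in their place "mount" (4x4, takes a point from camera to tool coordinates, whose origin is the TCP and whose axes are the flange's). Camera axes: x right, y up, looking along -z (the intrinsics and any distortion apply to the point x, -y, -z); pixel columns grow to the right and rows downward; lengths in m; the calibration is good to about 2 mm. A picture is of the moment at which its call begins: read the wrist's pose just before it. camera_params takes no time and is no camera call.
- hand_in(): hands the job in; it is judged then, once.
The state is a dict: "t": time; "q": joint angles; "joint_vel": joint speeds; "joint_torque": joint torques, N m; "eef_pos": TCP position; "tool_rot": TCP orientation; "contact_force": force on the tool from outside, world axes, zero at the start; "torque": the same for the moment, N m; "gripper_width": opening from 0.0 (shut) to 1.0 (fully open); "grasp_force": force on a finger pad.
Only numpy, scipy, OpenCV 4.12 (cv2) and the standard library are available. Lean on these libraries where they do the work, as an engineer would, in place of code of your own. Each camera call takes 0.05 s, during which the arm holds its last target. There are 200 camera calls.

## Working session

There is one attempt and no reset: what is moved stays moved. The work goes in short steps, Python scripts to look and compute and a shell command to move; the robot and the scene stay as the last step left them, time stands still between calls to the robot, and variables do not carry over. Pictures are saved under pics/ and viewed, at most 14 in all, crops included, and the job is handed in when it is done.

```bash
mkdir -p pics; ls; cat > h.py <<'E'
from station import *
import numpy as np, cv2
from scipy.spatial.transform import Rotation as R
def cam(name):
    o=get_obs(); p=camera_params(name); im,d=read_camera(name)
    if 'mount' in p:
        T=np.eye(4); w=o['tool_rot']; T[:3,:3]=R.from_quat([w[1],w[2],w[3],w[0]]).as_matrix(); T[:3,3]=o['eef_pos']
        T=T@np.array(p['mount'])
    else: T=np.array(p['cam_to_world'])
    return im,d,np.array(p['intrinsics']),p['k1'],T
def und(uv,K,k1):
    uv=np.atleast_2d(np.asarray(uv,float)); x=(uv-K[[0,1],[2,2]])/K[[0,1],[0,1]]; s=x.copy()
    for _ in range(15): s=x/(1+k1*(s**2).sum(1,keepdims=True))
    return s
def plane(uv,z,c):
    _,_,K,k1,T=c; s=und(uv,K,k1); d=np.c_[s[:,0],-s[:,1],-np.ones(len(s))]@T[:3,:3].T
    o=T[:3,3]; return o+d*((z-o[2])/d[:,2])[:,None]
def dep(uv,c):
    im,D,K,k1,T=c; uv=np.atleast_2d(uv); s=und(uv,K,k1); d=D[uv[:,1].astype(int),uv[:,0].astype(int)]
    P=np.c_[s[:,0],-s[:,1],-np.ones(len(s))]*d[:,None]; return P@T[:3,:3].T+T[:3,3]
def proj(P,c):
    _,_,K,k1,T=c; q=(np.atleast_2d(P)-T[:3,3])@T[:3,:3]; s=np.c_[q[:,0],-q[:,1]]/(-q[:,2:]); s=s*(1+k1*(s**2).sum(1,keepdims=True))
    return s*K[[0,1],[0,1]]+K[[0,1],[2,2]]
def save(im,n): cv2.imwrite('pics/'+n,cv2.cvtColor(np.ascontiguousarray(im),cv2.COLOR_RGB2BGR))
def blobs(im,lo,hi,amin=40):
    h=cv2.cvtColor(im,cv2.COLOR_RGB2HSV); m=cv2.inRange(h,lo,hi)
    n,l,s,ce=cv2.connectedComponentsWithStats(m); return [(ce[i],s[i],l==i) for i in range(1,n) if s[i,4]>=amin]
E
python3 - <<'E'
from h import *
for n in('scene','top'):
    c=cam(n); save(c[0],n+'0.png'); print(n,c[4].round(3).tolist(),c[2].round(1).tolist(),c[3])
print(get_obs())
E
```

```text
pics
scene [[0.25, -0.519, 0.818, 1.784], [0.968, 0.114, -0.224, -0.342], [0.023, 0.847, 0.53, 0.929], [0.0, 0.0, 0.0, 1.0]] [[521.5, 0.0, 316.5], [0.0, 521.5, 238.3], [0.0, 0.0, 1.0]] -0.10726531582977877
top [[-0.029, 0.995, -0.097, 0.414], [-1.0, -0.03, -0.002, -0.006], [-0.005, 0.097, 0.995, 1.94], [0.0, 0.0, 0.0, 1.0]] [[550.4, 0.0, 315.9], [0.0, 550.4, 228.7], [0.0, 0.0, 1.0]] -0.1422209092275175
{'t': 0.1, 'q': array([ 1.02590796,  0.47770787,  0.02236424,  1.55636168, -0.01152911,
        1.10933957, -0.08305505]), 'joint_vel': array([-0.00055262, -0.00151354,  0.0007145 , -0.00236992, -0.00128051,
       -0.0019487 ,  0.0003105 ]), 'joint_torque': array([ 4.24347381e-03, -5.97759283e+01,  1.61348607e+00, -2.81953812e+01,
        1.28523240e-02,  4.97762507e-03, -3.84472912e-06]), 'eef_pos': array([ 0.28529658, -0.61113439,  0.23042595]), 'tool_rot': array([-8.10869358e-04,  9.76242735e-01,  2.16678126e-01, -2.34684711e-04]), 'contact_force': array([ 0.43671512,  0.19223865, -0.23800166]), 'torque': array([ 0.01799019, -0.00904444,  0.0434028 ]), 'grasp_force': 0.0, 'gripper_width': 0.998378247670784}
```

View pics/scene0.png

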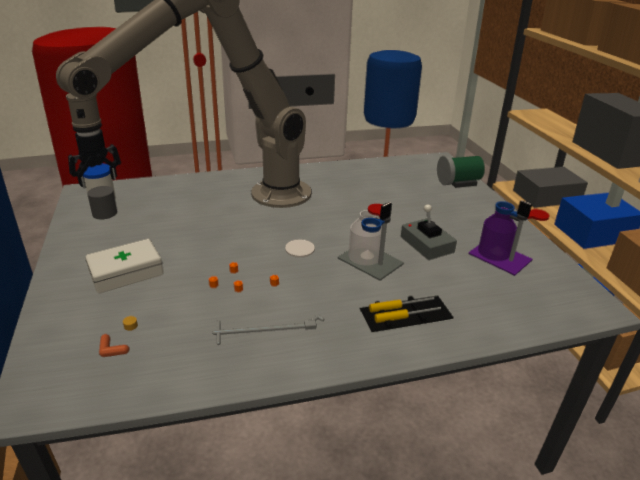

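View pics/top0.png

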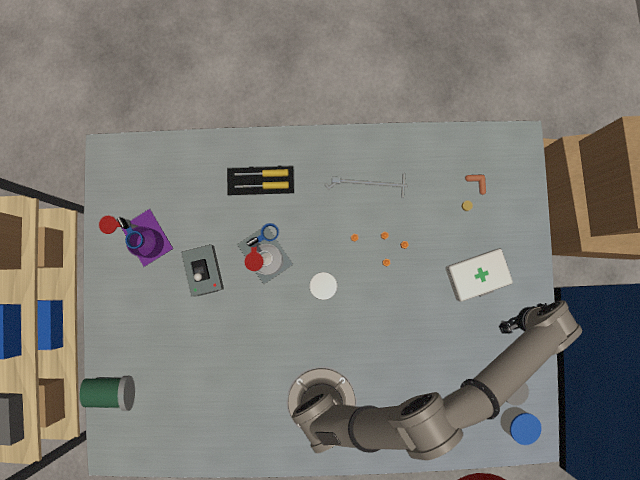

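The pictures show four orange blocks, at top-view (354,238), (384,236), (404,245) and (386,263). There are two jar-like things. The clear jar on the grey plate at (265,255) fits the description; the purple one at (145,240) is the decoy. The control box is at (202,270). I'll confirm the jar in an enlarged crop and measure.

```bash
python3 - <<'E'
from h import *
t=cam('top'); s=cam('scene')
a=cv2.resize(t[0][205:310,170:330],(800,525),interpolation=cv2.INTER_CUBIC)
save(a,'top_crop.png')
b=cv2.resize(s[0][190:290,320:480],(800,500),interpolation=cv2.INTER_CUBIC); save(b,'scene_crop.png')
for n,c in(('top',t),('scene',s)):
  for nm,lo,hi,z in(('orange',(5,180,150),(14,255,255),.014),('red',(0,150,90),(4,255,255),.172),('red2',(174,150,90),(180,255,255),.172),('blue',(100,120,60),(118,255,255),.182)):
    for ce,st,m in blobs(c[0],lo,hi,25):
      print(n,nm,ce.round(1),st.tolist(),plane(ce,z,c).round(3).tolist(),dep([ce],c).round(3).tolist())
E
```

```text
top orange [384.5 235.1] [382, 233, 6, 6, 25] [[0.572, -0.243, 0.014]] [[0.571, -0.241, 0.027]]
top orange [354.3 237.4] [352, 235, 6, 6, 25] [[0.568, -0.136, 0.014]] [[0.566, -0.135, 0.032]]
top red [108.2 224.4] [99, 216, 21, 18, 261] [[0.622, 0.684, 0.172]] [[0.621, 0.681, 0.178]]
top red [253.5 260.1] [245, 247, 18, 24, 291] [[0.491, 0.201, 0.172]] [[0.491, 0.202, 0.168]]
top blue [266.1 233.2] [257, 224, 21, 18, 114] [[0.576, 0.158, 0.182]] [[0.592, 0.174, 0.006]]
top blue [132.  237.3] [125, 226, 18, 23, 146] [[0.575, 0.598, 0.182]] [[0.578, 0.607, 0.157]]
top blue [610.8 294.8] [606, 286, 11, 20, 47] [[0.336, -0.974, 0.182]] [[0.32, -1.175, -0.183]]
top blue [ 49.7 324.6] [38, 300, 25, 50, 1185] [[0.295, 0.884, 0.182]] [[0.25, 1.213, -0.468]]
top blue [  9.8 330.6] [0, 304, 21, 55, 1095] [[0.275, 1.03, 0.182]] [[0.25, 1.212, -0.128]]
top blue [625.1 355.7] [622, 348, 7, 15, 27] [[0.132, -1.017, 0.182]] [[0.087, -1.176, -0.095]]
top blue [584.  408.3] [578, 403, 11, 10, 27] [[-0.031, -0.863, 0.182]] [[-0.198, -1.184, -0.477]]
top blue [525.4 428.5] [511, 413, 30, 32, 761] [[-0.
[... 804 characters left out ...]
.659, -0.777, 0.5]]
scene red [374.7 208.2] [368, 204, 14, 11, 113] [[0.488, 0.194, 0.172]] [[0.487, 0.194, 0.171]]
scene red [538.6 214.2] [529, 209, 20, 11, 145] [[0.628, 0.683, 0.172]] [[0.631, 0.68, 0.174]]
scene blue [392.6  58.6] [368, 50, 52, 19, 683] [[-1.334, 0.978, 0.182]] [[-0.613, 0.673, 0.355]]
scene blue [ 96.7 171.1] [83, 164, 27, 15, 295] [[0.054, -0.652, 0.182]] [[-0.073, -0.675, 0.127]]
scene blue [595.1 219.1] [555, 193, 85, 55, 3211] [[0.707, 0.833, 0.182]] [[0.354, 1.219, -0.063]]
scene blue [506.2 207. ] [496, 202, 21, 14, 129] [[0.581, 0.593, 0.182]] [[0.558, 0.611, 0.167]]
scene blue [372.7 222.3] [362, 218, 22, 11, 131] [[0.583, 0.152, 0.182]] [[0.568, 0.158, 0.173]]
```

View pics/top_crop.png

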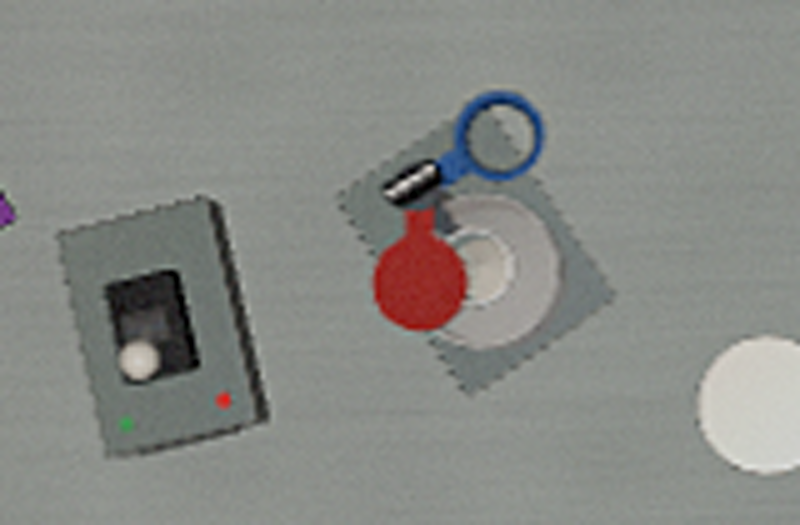

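View pics/scene_crop.png

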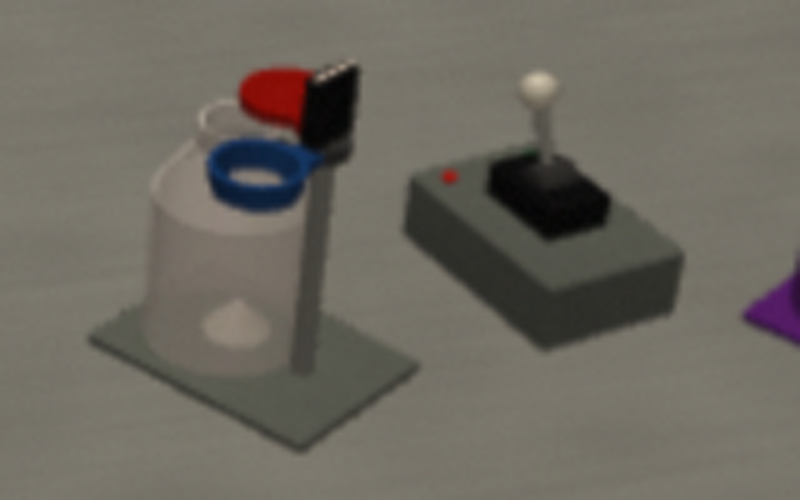

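The crops confirm the clear jar, on its grey plate with a bare stud. The collar sits at top-crop (500,135), the red disc at (420,285), the grip bar at (412,182), and the toggle leans to image-down (knob at (138,360)). So on is image-up.

```bash
python3 - <<'E'
from h import *
t=cam('top')
f=lambda x,y,z: plane([[170+x/5-.4,205+y/5-.4]],z,t)[0]
col=f(500,135,.182);gr=f(412,182,.218);neck=f(478,268,.162);red=f(420,285,.172);knob=f(138,360,.1)
print('col',col,'grip',gr,'neck',neck,'red',red)
g=gr[:2];n=neck[:2]
for a,b in((col[:2],'col'),(n,'neck'),(red[:2],'red')):
    v=a-g; print(b,np.linalg.norm(v),np.arctan2(v[1],v[0]))
e=[f(385,195,.218)[:2],f(437,168,.218)[:2]];v=e[1]-e[0];print('bar',np.linalg.norm(v),np.arctan2(v[1],v[0]))
pl=np.array([f(*p,.008)[:2] for p in((338,200),(468,396),(614,297),(490,115))]);print('plate',pl.round(3).tolist())
B=np.array([f(*p,.05)[:2] for p in((60,235),(210,197),(262,420),(110,457))]);print('box',B.round(3).tolist(),B.mean(0))
v=(B[0]+B[1]-B[2]-B[3]);print(np.linalg.norm(v)/2,np.arctan2(v[1],v[0]),knob)
E
```

```text
col [0.58090953 0.14658495 0.182     ] grip [0.54945159 0.19958772 0.218     ] neck [0.49681265 0.16447278 0.162     ] red [0.48645016 0.20118923 0.172     ]
col 0.06163517789916056 -1.0351588994326388
neck 0.06327651171393738 -2.553296621622816
red 0.0630217788621539 3.1161779814978168
bar 0.03685065203871452 -1.1193703917474882
plate [[0.555, 0.277], [0.414, 0.188], [0.481, 0.084], [0.612, 0.168]]
box [[0.533, 0.466], [0.556, 0.36], [0.402, 0.327], [0.379, 0.433]] [0.46732764 0.39650648]
0.15806791147742075 0.21424234567836217 [0.44408884 0.40123054 0.1       ]
```

```bash
python3 -m creep '[[1,20,20,55,0,0,0],[1,30,40,40,0,0,0],[1,40,45,20,0,0,0.15],[1,40,45,20,0,0,0.15],[1,35,45,20,0,0,0.15]]'; python3 -m creep '[[1,30,50,0,0,0,0.18],[1,25,50,0,0,0,0.18],[1,20,55,0,0,0,0.18],[1,10,60,0,0,0,0.18],[1,10,60,0,0,0,0.18]]'; python3 -m creep '[[1,4,60,0,0,0,0.18],[1,0,60,0,0,0,0.09],[1,0,60,0,0,0,0],[1,0,60,0,0,0,0],[1,0,0,0,0,0,0]]'
```

```text
t: 0.88
eef_pos: [0.4498, -0.4171, 0.3854]
tool_rot: [0.0, 0.902, 0.431, 0.0]
contact_force: [1.4, -0.6, 0.3]
gripper_width: 0.998
grasp_force: 0.0
t: 1.5
eef_pos: [0.5437, -0.142, 0.3847]
tool_rot: [0.0, 0.625, 0.781, -0.0]
contact_force: [0.3, 0.6, 0.8]
gripper_width: 0.997
grasp_force: 0.0
t: 2.12
eef_pos: [0.5464, 0.1024, 0.3851]
tool_rot: [-0.001, 0.512, 0.859, 0.001]
contact_force: [0.3, -0.3, -0.0]
gripper_width: 1.003
grasp_force: 0.0
```

```bash
python3 - <<'E'
from h import *
w=cam('wrist'); save(w[0],'w1.png'); print(w[4].round(3).tolist())
print(get_obs()['q'].round(2))
for nm,P in(('grip',[.549,.2,.218]),('neck',[.497,.164,.162]),('col',[.581,.146,.182])): print(nm,proj(P,w))
E
```

```text
[[0.88, -0.449, -0.156, 0.507], [0.475, 0.832, 0.285, 0.176], [0.002, -0.325, 0.946, 0.528], [0.0, 0.0, 0.0, 1.0]]
[ 0.21  0.22 -0.6   1.6   0.13  1.36  0.08]
grip [[383.9846965  117.38746897]]
neck [[309.46118789 124.91099913]]
col [[377.54158995 185.975112  ]]
```

View pics/w1.png

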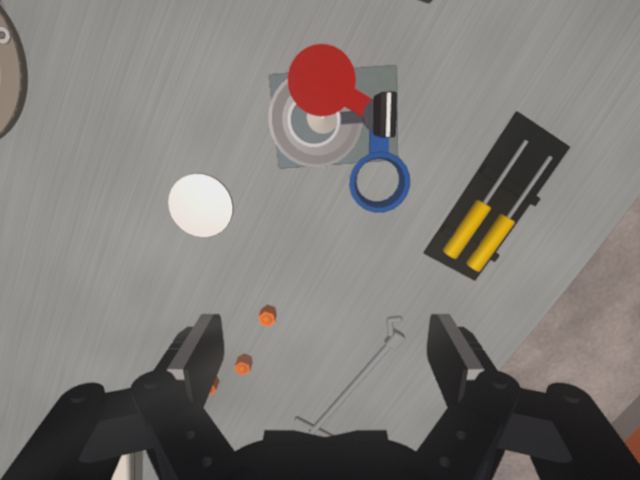

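The wrist view shows the grip bar's top near (389,114), the neck near (314,121), the collar near (380,182) and the red disc at (322,80). All four lie close to where the top view predicted.

```bash
cat > jar.py <<'E'
from h import *
def circ(m):
    c=max(cv2.findContours(m.astype(np.uint8),cv2.RETR_EXTERNAL,cv2.CHAIN_APPROX_NONE)[0],key=len); return c[:,0,:]
def meas(w,stud=None):
    o={}
    b=[x for x in blobs(w[0],(100,110,50),(118,255,255),200)]
    r=[x for x in blobs(w[0],(0,140,70),(5,255,255),200)]
    for nm,bl,z in(('col',b,.182),('red',r,.172)):
        if not bl: continue
        m=max(bl,key=lambda x:x[1][4]); p=circ(m[2]); P=plane(p,z,w)[:,:2]
        # robust circle fit dropping the arm of the lobe
        k=np.ones(len(P),bool)
        for _ in range(12):
            A=np.c_[2*P[k],np.ones(k.sum())]; s=np.linalg.lstsq(A,(P[k]**2).sum(1),rcond=None)[0]; rad=np.sqrt(s[2]+s[0]**2+s[1]**2)
            d=np.linalg.norm(P-s[:2],axis=1)-rad; k=np.abs(d)<max(.0015,np.percentile(np.abs(d),60))
        o[nm]=(s[:2],rad)
    return o
def ang(a,b): v=a-b; return np.arctan2(v[1],v[0])
E
python3 - <<'E'
from jar import *
w=cam('wrist'); o=meas(w); print(o)
h=cv2.cvtColor(w[0],cv2.COLOR_RGB2HSV)
m=np.zeros(h.shape[:2],np.uint8); m[85:145,360:405]=(h[85:145,360:405,2]>170)
ys,xs=np.nonzero(m); P=plane(np.c_[xs,ys],.218,w)[:,:2]; c=(P.max(0)+P.min(0))/2; print('line',len(xs),xs.min(),xs.max(),ys.min(),ys.max(),c)
u=np.linalg.svd(P-P.mean(0))[2][0]; q=(P-P.mean(0))@u; print(u,np.ptp(q),np.arctan2(u[1],u[0]), P.mean(0))
g=plane([[389,115]],.218,w)[0,:2];n=plane([[314,120.5]],.162,w)[0,:2]; print(g,n,np.linalg.norm(g-n),ang(g,n))
for k in o: print(k,np.linalg.norm(o[k][0]-c),ang(o[k][0],c))
E
```

```text
{'col': (array([0.58080717, 0.14973092]), np.float64(0.028241333898333363)), 'red': (array([0.48858892, 0.20402395]), np.float64(0.03003236780941267))}
line 171 360 391 87 130 [0.54365251 0.20367408]
[ 0.61156721 -0.79119249] 0.03304330889424237 -0.9127564317968908 [0.54873093 0.20295691]
[0.5527124  0.19937712] [0.49994054 0.16569301] 0.06260582511435425 0.5681040546580882
col 0.06550063746840037 -0.9676443378397473
red 0.055064702437527535 3.1352389035253254
```

```bash
python3 -m creep '[[1,3,50,-30,0,0,0.02],[1,2,50,-45,0,0,0],[1,0,0,-60,0,0,0],[1,0,0,-45,0,0,0],[1,0,0,0,0,0,0]]' 60; python3 -m creep '[[1,0,0,-17,0,0,0],[-1,0,0,0,0,0,0],[-1,0,0,0,0,0,0],[-1,0,0,0,0,0,0],[-1,0,0,0,0,0,0]]' 60
```

```text
t: 2.85
eef_pos: [0.551, 0.1891, 0.2045]
tool_rot: [-0.002, 0.509, 0.861, -0.003]
contact_force: [0.2, 0.4, 0.3]
gripper_width: 1.002
grasp_force: 0.0
t: 3.48
eef_pos: [0.5553, 0.1938, 0.1922]
tool_rot: [0.002, 0.508, 0.862, 0.003]
contact_force: [0.8, 1.9, 2.3]
gripper_width: 0.154
grasp_force: 59.1
```

```bash
python3 -m creep '[[-0.3,0,0,0,0,0,0],[-0.3,-2,4,-2,0,0,0],[-0.3,-2,4,-2,0,0,0],[-0.3,0,0,0,0,0,0],[-0.3,0,0,0,0,0,0]]'; python3 -m creep '[[-1,0,0,0,0,0,0],[-1,0,0,0,0,0,0],[-1,0,0,0,0,0,0]]' 60; python3 -c "
from station import *;print(get_obs()['q'].round(2))"
```

```text
t: 4.1
eef_pos: [0.5484, 0.2005, 0.1869]
tool_rot: [-0.0, 0.508, 0.862, -0.0]
contact_force: [0.2, -0.1, 1.1]
gripper_width: 0.348
grasp_force: 0.0
t: 4.47
eef_pos: [0.5509, 0.2017, 0.1876]
tool_rot: [0.001, 0.508, 0.862, 0.003]
contact_force: [7.5, 4.7, -3.5]
gripper_width: 0.149
grasp_force: 60.9
[ 0.01  0.44 -0.61  1.79  0.3   1.   -0.21]
```

```bash
python3 -m creep '[[-1,2.5,1.3,0,0,0,0],[-1,0,0,0,0,0,-0.15],[-1,0,0,0,0,0,-0.15],[-1,0,0,0,0,0,-0.15],[-1,0,0,0,0,0,-0.15]]';python3 -m creep '[[-1,0,0,0,0,0,-0.15],[-1,0,0,0,0,0,-0.15],[-1,0,0,0,0,0,-0.15],[-1,0,0,0,0,0,-0.15],[-1,0,0,0,0,0,-0.15]]';python3 -m creep '[[-1,0,0,0,0,0,-0.15],[-1,0,0,0,0,0,0],[-1,0,0,0,0,0,0]]'; python3 -c "
from station import *;print(get_obs())"
```

```text
t: 5.1
eef_pos: [0.5497, 0.2014, 0.1875]
tool_rot: [-0.0, 0.741, 0.671, -0.001]
contact_force: [-6.5, -2.0, 9.0]
gripper_width: 0.153
grasp_force: 62.9
t: 5.72
eef_pos: [0.5484, 0.2021, 0.1875]
tool_rot: [-0.0, 0.935, 0.354, -0.002]
contact_force: [-10.5, -1.6, 10.5]
gripper_width: 0.151
grasp_force: 63.2
t: 6.1
eef_pos: [0.5482, 0.2024, 0.1875]
tool_rot: [-0.0, 0.959, 0.285, -0.002]
contact_force: [-11.1, -1.6, 10.9]
gripper_width: 0.16
grasp_force: 63.3
{'t': 6.1, 'q': array([-0.22794084,  0.39454626, -0.295785  ,  1.80230986,  0.13439178,
        0.96907894, -1.57213867]), 'joint_vel': array([ 0.00305859, -0.00097928, -0.0023507 ,  0.00118581,  0.00147225,
       -0.00068215,  0.00114765]), 'joint_torque': array([ 1.58994220e+00, -4.56445098e+01, -2.24564894e-03, -2.73086447e+01,
        1.39162291e+00, -2.74029292e+00,  9.36003216e-02]), 'eef_pos': array([0.54815328, 0.20240163, 0.18751779]), 'tool_rot': array([-2.97969019e-04,  9.58566204e-01,  2.84859556e-01, -2.40366680e-03]), 'contact_force': array([-11.13760966,  -1.62506751,  10.85222324]), 'torque': array([-0.03773814,  1.9624963 , -0.07041167]), 'grasp_force': 63.263254165649414, 'gripper_width': 0.15998943621775386}
```

```bash
python3 -m creep '[[0.2,0,0,0,0,0,0],[0.2,0,0,0,0,0,0],[0.5,0,0,40,0,0,0],[0.5,-10,-10,60,0,0,0],[0.5,-20,-30,60,0,0,0]]';python3 -m creep '[[1,-20,-30,50,0,0,0],[1,0,0,0,0,0,0],[1,0,0,0,0,0,0]]'
cat > m2.py <<'E'
from jar import *
w=cam('wrist'); save(w[0],'w2.png'); o=meas(w); print(o)
st=np.array([.550,.202])
for k in o: print(k,np.linalg.norm(o[k][0]-st),ang(o[k][0],st))
print(proj([[.55,.202,.218],[.4985,.167,.182]],w))
E
python3 m2.py
```

```text
t: 6.72
eef_pos: [0.5233, 0.1657, 0.3423]
tool_rot: [-0.0, 0.958, 0.285, 0.0]
contact_force: [0.5, -0.2, 0.0]
gripper_width: 0.746
grasp_force: 0.0
t: 7.1
eef_pos: [0.5031, 0.1349, 0.3902]
tool_rot: [0.0, 0.959, 0.284, -0.0]
contact_force: [-0.0, -0.2, 0.2]
gripper_width: 1.0
grasp_force: 0.0
{'col': (array([0.49886242, 0.16988556]), np.float64(0.028142767829848706)), 'red': (array([0.54759004, 0.26518326]), np.float64(0.0302372247711977))}
col 0.06038534405613883 -2.580838441554058
red 0.0632292013871702 1.6089201719249455
[[287.75945264 128.91197187]
 [294.65291004 193.93087173]]
```

View pics/w2.png

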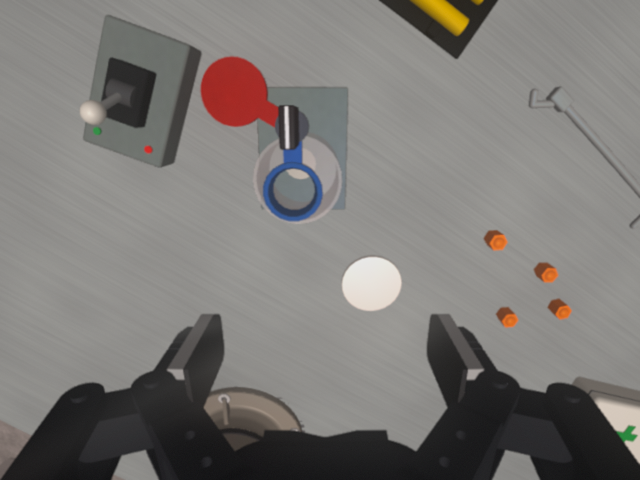

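The collar sits over the neck: it is at about (.499,.169), with the bar and plate edges parallel, and red and collar at angles that agree. Next, the blocks.

```bash
python3 -m creep '[[0.1,0,-60,0,0,0,0],[0.1,0,-60,0,0,0,0],[0.1,0,-60,0,0,0,0],[0.1,0,-60,-30,0,0,0],[0.1,0,-60,-30,0,0,0]]';python3 -m creep '[[0.1,0,-60,-40,0,0,0],[0.1,0,-60,0,0,0,0],[0.1,0,0,0,0,0,0],[0.1,0,0,0,0,0,0]]'
cat > blk.py <<'E'
import sys
from h import *
o=get_obs(); w=cam('wrist'); 
if len(sys.argv)>1: save(w[0],sys.argv[1])
q=o['tool_rot']; yaw=2*np.arctan2(q[2],q[1]); print('tcp',o['eef_pos'].round(4),'yaw',yaw)
h=cv2.cvtColor(w[0],cv2.COLOR_RGB2HSV)
for ce,st,m in blobs(w[0],(4,170,60),(16,255,255),60):
    if st[4]>3000: continue
    # upper face: brighter pixels of the blob; whole blob centroid at mid height
    V=h[...,2]; mm=m&(V>0.75*np.percentile(V[m],90))
    n,l,s,c2=cv2.connectedComponentsWithStats(mm.astype(np.uint8)); i=1+np.argmax(s[1:,4]); tp=l==i
    P=plane(circ(tp) if 0 else cv2.findContours(tp.astype(np.uint8),0,1)[0][0][:,0,:],.024,w)[:,:2]
    cc,_=cv2.minEnclosingCircle((P*1000).astype(np.float32)); cc=np.array(cc)/1000
    # hexagon orientation: sixth harmonic of the contour about centre
    d=P-P.mean(0); th=np.arctan2(d[:,1],d[:,0]); r=np.linalg.norm(d,axis=1); k=np.argsort(th); tt=np.linspace(-np.pi,np.pi,360,endpoint=False); rr=np.interp(tt,th[k],r[k],period=2*np.pi)
    z=(rr*np.exp(-6j*tt)).sum(); corner=-np.angle(z)/6; flat=(corner+np.pi/6)
    t=((flat-(yaw-np.pi/2)+np.pi/6)%(np.pi/3))-np.pi/6
    D=dep([ce],w)[0]
    print('px',ce.round(0),st[4],s[i,4],'xy',P.mean(0).round(4),cc.round(4),'R',r.max().round(4),'dep',D.round(3),'turn',t.round(3),'q',(abs(z)/rr.sum()).round(3),'tcp->',((P.mean(0)-o['eef_pos'][:2])*1000).round(1))
E
python3 blk.py w3.png
```

```text
t: 7.78
eef_pos: [0.503, -0.1579, 0.3324]
tool_rot: [-0.0, 0.958, 0.285, -0.001]
contact_force: [0.4, -0.1, 0.4]
gripper_width: 0.55
grasp_force: 0.0
t: 8.28
eef_pos: [0.5033, -0.2676, 0.2983]
tool_rot: [-0.001, 0.959, 0.285, -0.001]
contact_force: [0.0, 0.9, -0.5]
gripper_width: 0.549
grasp_force: 0.0
tcp [ 0.5033 -0.2676  0.2983] yaw 0.5776907532887828
px [254.  75.] 478 457 xy [ 0.569  -0.1335] [ 0.5689 -0.1335] R 0.0134 dep [ 0.569 -0.135  0.029] turn -0.432 q 0.029 tcp-> [ 65.7 134.1]
px [339. 127.] 383 383 xy [ 0.5735 -0.2393] [ 0.5732 -0.2392] R 0.0128 dep [ 0.574 -0.239  0.03 ] turn -0.519 q 0.028 tcp-> [70.2 28.3]
px [370. 187.] 363 343 xy [ 0.5384 -0.3072] [ 0.5381 -0.3073] R 0.0129 dep [ 0.539 -0.305  0.029] turn -0.266 q 0.029 tcp-> [ 35.1 -39.6]
px [295. 198.] 349 326 xy [ 0.4787 -0.2412] [ 0.4786 -0.2414] R 0.0129 dep [ 0.48  -0.241  0.027] turn -0.454 q 0.029 tcp-> [-24.6  26.4]
```

View pics/w3.png

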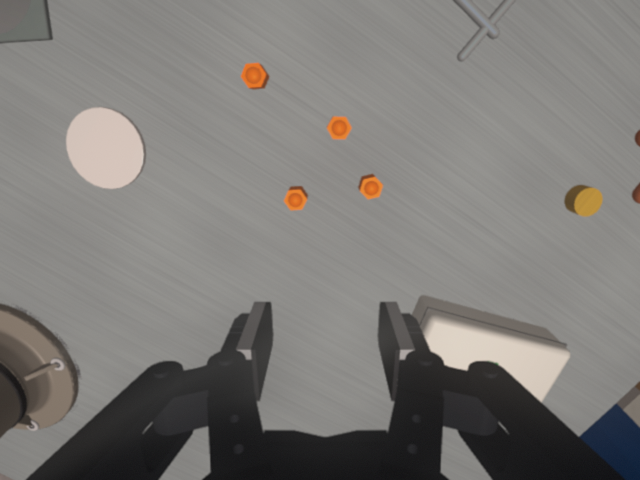

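Four blocks only, at (254,75), (339,127), (370,187) and (295,198). The yellow disc and the brown elbow are not blocks. I'll take the block at (370,187) first.

```bash
python3 -m creep '[[0.1,20,-20,-55,0,0,-0.13],[0.1,15,-20,-55,0,0,-0.13],[0.1,0,0,-55,0,0,0],[0.1,0,0,-55,0,0,0],[0.1,0,0,-20,0,0,0]]';python3 -m creep '[[0.1,0,0,0,0,0,0]]' 40
```

```text
t: 8.95
eef_pos: [0.5369, -0.3055, 0.0567]
tool_rot: [-0.002, 0.987, 0.159, -0.002]
contact_force: [-0.8, -0.5, 0.3]
gripper_width: 0.551
grasp_force: 0.0
t: 9.07
eef_pos: [0.5383, -0.3074, 0.0595]
tool_rot: [-0.001, 0.987, 0.159, -0.001]
contact_force: [0.7, 0.6, 0.1]
gripper_width: 0.549
grasp_force: 0.0
```

```bash
python3 -m creep '[[0.1,0,0,-30,0,0,0],[0.1,0,0,-23,0,0,0],[0.1,0,0,0,0,0,0],[-1,0,0,0,0,0,0],[-1,0,0,0,0,0,0]]' 40;python3 -m creep '[[-1,0,0,0,0,0,0],[-1,0,0,30,0,0,0],[-1,0,0,60,0,0,0],[-1,0,0,60,0,0,0],[-1,0,0,60,0,0,0]]'
```

```text
t: 9.7
eef_pos: [0.5399, -0.3096, 0.0095]
tool_rot: [0.001, 0.987, 0.158, 0.002]
contact_force: [-0.5, -0.2, 7.6]
gripper_width: 0.27
grasp_force: 40.0
t: 10.32
eef_pos: [0.5381, -0.3088, 0.2202]
tool_rot: [0.0, 0.987, 0.158, 0.001]
contact_force: [1.5, -1.0, -0.5]
gripper_width: 0.269
grasp_force: 44.8
```

```bash
python3 -m creep '[[-1,-5,60,20,0,0,0.1],[-1,-5,60,20,0,0,0.1],[-1,-5,60,0,0,0,0.06],[-1,-5,60,0,0,0,0],[-1,-5,60,0,0,0,0]]';python3 -m creep '[[-1,-5,60,0,0,0,0],[-1,-5,60,0,0,0,0],[-1,-4,57,0,0,0,0],[-1,0,0,0,0,0,0],[-1,0,0,0,0,0,0]]'
```

```text
t: 10.95
eef_pos: [0.513, -0.0088, 0.2578]
tool_rot: [0.0, 0.959, 0.284, 0.001]
contact_force: [0.8, -0.1, -1.3]
gripper_width: 0.269
grasp_force: 44.9
t: 11.58
eef_pos: [0.4994, 0.1658, 0.257]
tool_rot: [0.0, 0.959, 0.284, 0.0]
contact_force: [-0.5, 0.2, 0.1]
gripper_width: 0.267
grasp_force: 44.9
```

```bash
python3 -m creep '[[-1,0,2.5,-40,0,0,0],[-1,0,0,-20,0,0,0],[-1,0,0,0,0,0,0],[0.1,0,0,0,0,0,0],[0.1,0,0,0,0,0,0]]';python3 -m creep '[[0.1,0,0,0,0,0,0],[0.1,0,0,60,0,0,0],[0.1,0,0,60,0,0,0],[0.1,0,-60,30,0,0,0],[0.1,0,-60,0,0,0,0]]'; python3 - <<'E'
from h import *
s=cam('scene'); b=cv2.resize(s[0][190:290,340:420],(640,800)[::1],interpolation=cv2.INTER_CUBIC)[:600]; 
print([(x[0].round(0),x[1][4]) for x in blobs(s[0],(4,150,60),(16,255,255),12)])
w=cam('wrist');print([(x[0].round(0),x[1][4]) for x in blobs(w[0],(4,150,60),(16,255,255),12)]); print(proj([[.499,.168,.182]],w))
E
```

```text
t: 12.2
eef_pos: [0.5002, 0.1688, 0.1977]
tool_rot: [-0.0, 0.959, 0.284, 0.001]
contact_force: [-0.9, 0.2, 0.4]
gripper_width: 0.547
grasp_force: 0.0
t: 12.82
eef_pos: [0.5007, 0.0528, 0.3478]
tool_rot: [0.0, 0.958, 0.286, 0.003]
contact_force: [0.1, -0.7, -1.1]
gripper_width: 0.55
grasp_force: 0.0
[(array([188.,  83.]), np.int32(583)), (array([196.,  26.]), np.int32(186)), (array([213.,  83.]), np.int32(562)), (array([497.,  40.]), np.int32(2854)), (array([592.,  24.]), np.int32(4987)), (array([567.,  78.]), np.int32(5758)), (array([204., 118.]), np.int32(343)), (array([387., 142.]), np.int32(92)), (array([539., 216.]), np.int32(92)), (array([544., 233.]), np.int32(13)), (array([627., 260.]), np.int32(1463)), (array([233., 267.]), np.int32(81)), (array([274., 280.]), np.int32(88)), (array([238., 286.]), np.int32(89)), (array([632., 311.]), np.int32(31)), (array([619., 350.]), np.int32(590)), (array([111., 347.]), np.int32(344)), (array([638., 359.]), np.int32(19)), (array([  9., 464.]), np.int32(407))]
[(array([460., 212.]), np.int32(352)), (array([519., 249.]), np.int32(361)), (array([479., 302.]), np.int32(231))]
[[194.13715403 141.53528826]]
```

Three blocks are left on the table. I need to see whether the first one is in the jar.

```bash
python3 - <<'E'
from h import *
s=cam('scene'); w=cam('wrist')
a=cv2.resize(s[0][190:290,330:430],(500,500),interpolation=cv2.INTER_CUBIC); b=cv2.resize(w[0][60:230,110:280],(300,300)); c=np.zeros((500,300,3),np.uint8); c[:300]=b
save(np.hstack([a,c]),'jar1.png')
E
```

```text
(no output)
```

View pics/jar1.png

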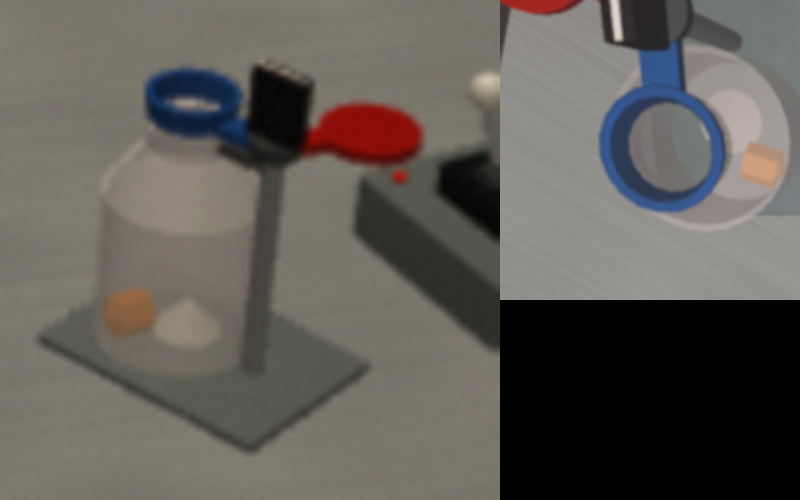

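The first block lies on the jar's floor at crop (130,312), visible through the wall. Next, view the remaining blocks again, since one may be knocked aside.

```bash
python3 -m creep '[[0.1,0,-60,-20,0,0,0],[0.1,0,-60,-20,0,0,0],[0.1,0,-60,0,0,0,0],[0.1,0,-60,0,0,0,0],[0.1,0,0,0,0,0,0]]';python3 -m creep '[[0.1,0,0,0,0,0,0]]'; python3 blk.py
```

```text
t: 13.65
eef_pos: [0.4989, -0.1893, 0.3045]
tool_rot: [0.001, 0.96, 0.281, -0.0]
contact_force: [-1.0, 0.4, 0.2]
gripper_width: 0.548
grasp_force: 0.0
t: 13.78
eef_pos: [0.4999, -0.1835, 0.3045]
tool_rot: [-0.001, 0.958, 0.285, 0.0]
contact_force: [-0.4, 1.5, 0.0]
gripper_width: 0.553
grasp_force: 0.0
tcp [ 0.4999 -0.1835  0.3045] yaw 0.5790409312846939
px [321. 117.] 370 370 xy [ 0.5691 -0.1329] [ 0.5691 -0.133 ] R 0.0126 dep [ 0.569 -0.133  0.028] turn -0.452 q 0.033 tcp-> [69.1 50.6]
px [400. 166.] 372 354 xy [ 0.5735 -0.2388] [ 0.5735 -0.2389] R 0.0129 dep [ 0.574 -0.237  0.028] turn 0.517 q 0.028 tcp-> [ 73.5 -55.3]
px [355. 232.] 320 302 xy [ 0.4787 -0.2408] [ 0.4786 -0.2411] R 0.0131 dep [ 0.48  -0.239  0.028] turn -0.452 q 0.022 tcp-> [-21.2 -57.3]
```

```bash
python3 -m creep '[[0.1,35,25,-50,0,0,-0.15],[0.1,34,25.5,-55,0,0,-0.15],[0.1,0,0,-55,0,0,-0.15],[0.1,0,0,-55,0,0,0],[0.1,0,0,-30,0,0,0]]' 40;python3 -m creep '[[0.1,0,0,0,0,0,0]]'
```

```text
t: 14.45
eef_pos: [0.5619, -0.1353, 0.065]
tool_rot: [-0.001, 0.998, 0.066, -0.002]
contact_force: [-0.8, 0.1, 0.5]
gripper_width: 0.55
grasp_force: 0.0
t: 14.58
eef_pos: [0.5616, -0.136, 0.0658]
tool_rot: [-0.001, 0.998, 0.065, -0.002]
contact_force: [0.5, -0.4, 0.0]
gripper_width: 0.551
grasp_force: 0.0
```

```bash
python3 -m creep '[[0.1,7.5,3,-10,0,0,0],[0.1,0,0,-25,0,0,0],[0.1,0,0,-21,0,0,0],[0.1,0,0,0,0,0,0],[-1,0,0,0,0,0,0]]' 40;python3 -m creep '[[-1,0,0,0,0,0,0],[-1,0,0,0,0,0,0],[-1,0,0,0,0,0,0],[-1,0,0,50,0,0,0],[-1,0,0,60,0,0,0]]'
```

```text
t: 15.2
eef_pos: [0.572, -0.1358, 0.0134]
tool_rot: [0.0, 0.998, 0.064, 0.001]
contact_force: [0.3, 0.4, 1.0]
gripper_width: 0.354
grasp_force: 0.5
t: 15.82
eef_pos: [0.5697, -0.1358, 0.1227]
tool_rot: [-0.0, 0.998, 0.063, -0.001]
contact_force: [0.5, -0.8, -0.1]
gripper_width: 0.264
grasp_force: 39.4
```

```bash
python3 -m creep '[[-1,-5,20,55,0,0,0.15],[-1,-10,50,50,0,0,0.15],[-1,-15,60,30,0,0,0.15],[-1,-15,60,0,0,0,0],[-1,-15,60,0,0,0,0]]';python3 -m creep '[[-1,-10,54,0,0,0,0],[-1,0,0,0,0,0,0],[-1,0,0,0,0,0,0]]'
```

```text
t: 16.45
eef_pos: [0.5127, 0.1039, 0.2493]
tool_rot: [0.0, 0.959, 0.284, 0.001]
contact_force: [1.0, -0.7, 0.1]
gripper_width: 0.267
grasp_force: 39.4
t: 16.82
eef_pos: [0.5032, 0.1557, 0.2483]
tool_rot: [0.0, 0.959, 0.284, 0.0]
contact_force: [-0.2, -0.4, -0.7]
gripper_width: 0.269
grasp_force: 39.4
```

```bash
python3 -m creep '[[-1,-4,12.5,-10,0,0,0],[-1,0,0,-39,0,0,0],[-1,0,0,0,0,0,0],[-1,0,0,0,0,0,0]]'; python3 -m creep '[[0.1,0,0,0,0,0,0],[0.1,0,0,0,0,0,0],[0.1,0,0,0,0,0,0],[0.1,0,-5,60,0,0,0],[0.1,0,-60,60,0,0,0]]'; python3 -m creep '[[0.1,0,-60,0,0,0,0],[0.1,0,-60,0,0,0,0],[0.1,0,-60,0,0,0,0],[0.1,0,-60,-20,0,0,0],[0.1,0,-60,0,0,0,0]]';python3 -m creep '[[0.1,0,-20,0,0,0,0],[0.1,0,0,0,0,0,0]]';python3 blk.py
```

```text
t: 17.32
eef_pos: [0.4996, 0.1687, 0.1996]
tool_rot: [-0.0, 0.959, 0.284, 0.0]
contact_force: [0.4, -0.2, -0.5]
gripper_width: 0.268
grasp_force: 39.4
t: 17.95
eef_pos: [0.4993, 0.1223, 0.3054]
tool_rot: [-0.001, 0.958, 0.287, 0.001]
contact_force: [0.5, -0.2, 0.1]
gripper_width: 0.549
grasp_force: 0.0
t: 18.58
eef_pos: [0.4981, -0.1811, 0.2825]
tool_rot: [-0.0, 0.959, 0.285, -0.001]
contact_force: [1.8, -0.7, 0.2]
gripper_width: 0.551
grasp_force: 0.0
t: 18.82
eef_pos: [0.4987, -0.2013, 0.2834]
tool_rot: [0.0, 0.959, 0.283, -0.0]
contact_force: [-0.4, 1.4, 0.4]
gripper_width: 0.55
grasp_force: 0.0
tcp [ 0.4987 -0.2013  0.2834] yaw 0.5731340213539735
px [390. 158.] 419 408 xy [ 0.5734 -0.2389] [ 0.5731 -0.2389] R 0.013 dep [ 0.573 -0.238  0.028] turn 0.515 q 0.025 tcp-> [ 74.7 -37.6]
px [344. 229.] 361 341 xy [ 0.4788 -0.2408] [ 0.4786 -0.241 ] R 0.0133 dep [ 0.48  -0.24   0.027] turn -0.424 q 0.02 tcp-> [-20.  -39.5]
```

```bash
python3 -m creep '[[0.1,25,-13,-50,0,0,0.15],[0.1,25,-13,-55,0,0,0.15],[0.1,24.5,-12,-55,0,0,0.15],[0.1,0,0,-50,0,0,0.065],[0.1,0,0,-5,0,0,0]]' 40;python3 -m creep '[[0.1,0,0,0,0,0,0],[0.1,0,0,0,0,0,0]]'
```

```text
t: 19.5
eef_pos: [0.5714, -0.2343, 0.0649]
tool_rot: [-0.003, 0.854, 0.52, -0.002]
contact_force: [0.2, 0.9, 1.2]
gripper_width: 0.55
grasp_force: 0.0
t: 19.75
eef_pos: [0.5754, -0.2376, 0.0712]
tool_rot: [0.002, 0.855, 0.519, 0.001]
contact_force: [0.0, -0.3, 0.1]
gripper_width: 0.549
grasp_force: 0.0
```

```bash
python3 -m creep '[[0.1,-2,-1.5,-12,0,0,0],[0.1,0,0,-30,0,0,0],[0.1,0,0,-20,0,0,0],[0.1,0,0,0,0,0,0],[-1,0,0,0,0,0,0]]' 40;python3 -m creep '[[-1,0,0,0,0,0,0],[-1,0,0,0,0,0,0],[-1,0,0,0,0,0,0],[-1,0,0,50,0,0,0],[-1,0,0,60,0,0,0]]'
```

```text
t: 20.38
eef_pos: [0.5722, -0.2393, 0.007]
tool_rot: [0.0, 0.855, 0.519, 0.0]
contact_force: [0.2, -0.1, 0.4]
gripper_width: 0.352
grasp_force: 0.0
t: 21.0
eef_pos: [0.5704, -0.2386, 0.1164]
tool_rot: [-0.001, 0.855, 0.519, -0.001]
contact_force: [1.3, -0.4, -0.9]
gripper_width: 0.268
grasp_force: 39.4
```

Delta to the jar is (-71, 407, +135), with a turn of -0.515.

```bash
python3 -m creep '[[-1,-5,30,50,0,0,-0.15],[-1,-10,50,50,0,0,-0.15],[-1,-10,60,38,0,0,-0.15],[-1,-12,60,0,0,0,-0.065],[-1,-12,60,0,0,0,0]]';python3 -m creep '[[-1,-12,60,0,0,0,0],[-1,-10,55,0,0,0,0],[-1,0,30,0,0,0,0],[-1,0,0,0,0,0,0],[-1,0,0,0,0,0,0]]'
```

```text
t: 21.62
eef_pos: [0.5247, 0.0088, 0.244]
tool_rot: [0.0, 0.959, 0.284, 0.001]
contact_force: [0.5, 0.1, -0.0]
gripper_width: 0.266
grasp_force: 39.4
t: 22.25
eef_pos: [0.5031, 0.1508, 0.2431]
tool_rot: [0.0, 0.959, 0.284, -0.0]
contact_force: [-0.1, 0.2, -0.8]
gripper_width: 0.266
grasp_force: 39.4
```

```bash
python3 -m creep '[[-1,-4,17.5,-10,0,0,0],[-1,0,0,-37,0,0,0],[-1,0,0,0,0,0,0],[-1,0,0,0,0,0,0]]'; python3 -m creep '[[0.1,0,0,0,0,0,0],[0.1,0,0,0,0,0,0],[0.1,0,0,0,0,0,0],[0.1,0,-5,60,0,0,0],[0.1,0,-60,60,0,0,0]]'; python3 -m creep '[[0.1,0,-60,0,0,0,0],[0.1,0,-60,0,0,0,0],[0.1,0,-60,0,0,0,0],[0.1,-10,-60,-20,0,0,0],[0.1,-15,-60,0,0,0,0]]';python3 -m creep '[[0.1,-10,-40,0,0,0,0],[0.1,0,-20,0,0,0,0],[0.1,0,0,0,0,0,0]]';python3 blk.py
```

```text
t: 22.75
eef_pos: [0.4999, 0.1684, 0.1972]
tool_rot: [0.0, 0.959, 0.283, 0.0]
contact_force: [0.7, 0.4, -0.5]
gripper_width: 0.267
grasp_force: 39.4
t: 23.38
eef_pos: [0.4993, 0.1229, 0.3027]
tool_rot: [-0.001, 0.958, 0.287, 0.001]
contact_force: [1.6, -1.1, 0.1]
gripper_width: 0.549
grasp_force: 0.0
t: 24.0
eef_pos: [0.4734, -0.1798, 0.28]
tool_rot: [-0.0, 0.959, 0.285, -0.001]
contact_force: [1.1, -0.0, 0.4]
gripper_width: 0.553
grasp_force: 0.0
t: 24.38
eef_pos: [0.464, -0.2398, 0.2811]
tool_rot: [0.0, 0.959, 0.283, -0.0]
contact_force: [-0.1, 1.1, 0.6]
gripper_width: 0.548
grasp_force: 0.0
tcp [ 0.464  -0.2398  0.2811] yaw 0.5735808443389028
px [333. 186.] 396 380 xy [ 0.4788 -0.241 ] [ 0.4787 -0.2412] R 0.0129 dep [ 0.48  -0.24   0.027] turn -0.479 q 0.025 tcp-> [14.8 -1.3]
```

```bash
python3 -m creep '[[0.1,8,-1,-55,0,0,-0.15],[0.1,6.5,0,-55,0,0,-0.15],[0.1,0,0,-55,0,0,-0.16],[0.1,0,0,-45,0,0,0],[0.1,0,0,0,0,0,0]]' 40;python3 -m creep '[[0.1,0,0,0,0,0,0]]'
```

```text
t: 25.05
eef_pos: [0.477, -0.2364, 0.0683]
tool_rot: [-0.002, 0.998, 0.06, -0.003]
contact_force: [0.4, 0.1, 0.2]
gripper_width: 0.55
grasp_force: 0.0
t: 25.18
eef_pos: [0.4803, -0.2389, 0.0725]
tool_rot: [0.0, 0.998, 0.059, 0.001]
contact_force: [0.3, 0.4, 0.4]
gripper_width: 0.548
grasp_force: 0.0
```

```bash
python3 -m creep '[[0.1,-1.5,-2,-13,0,0,0],[0.1,0,0,-30,0,0,0],[0.1,0,0,-20,0,0,0],[0.1,0,0,0,0,0,0],[-1,0,0,0,0,0,0]]' 40;python3 -m creep '[[-1,0,0,0,0,0,0],[-1,0,0,0,0,0,0],[-1,0,0,0,0,0,0],[-1,0,0,50,0,0,0],[-1,0,0,60,0,0,0]]'
```

```text
t: 25.8
eef_pos: [0.4782, -0.2418, 0.009]
tool_rot: [0.0, 0.998, 0.058, 0.001]
contact_force: [0.4, -0.1, 1.0]
gripper_width: 0.352
grasp_force: 0.0
t: 26.42
eef_pos: [0.4767, -0.2409, 0.1188]
tool_rot: [-0.0, 0.998, 0.058, -0.001]
contact_force: [1.4, 0.1, 0.1]
gripper_width: 0.271
grasp_force: 39.4
```

```bash
python3 -m creep '[[-1,10,30,50,0,0,0.15],[-1,10,50,50,0,0,0.15],[-1,5,60,30,0,0,0.16],[-1,0,60,0,0,0,0],[-1,0,60,0,0,0,0]]';python3 -m creep '[[-1,0,60,0,0,0,0],[-1,0,55,0,0,0,0],[-1,0,30,0,0,0,0],[-1,0,0,0,0,0,0],[-1,0,0,0,0,0,0]]'
```

```text
t: 27.05
eef_pos: [0.5008, 0.0099, 0.2408]
tool_rot: [0.0, 0.959, 0.284, 0.001]
contact_force: [1.0, -0.1, -0.8]
gripper_width: 0.268
grasp_force: 39.4
t: 27.68
eef_pos: [0.5008, 0.152, 0.2397]
tool_rot: [0.0, 0.959, 0.284, -0.0]
contact_force: [0.8, -0.8, -0.7]
gripper_width: 0.268
grasp_force: 39.4
```

```bash
python3 -m creep '[[-1,-1.5,16.5,-10,0,0,0],[-1,0,0,-32,0,0,0],[-1,0,0,0,0,0,0],[-1,0,0,0,0,0,0]]'; python3 -m creep '[[0.1,0,0,0,0,0,0],[0.1,0,0,0,0,0,0],[0.1,0,0,0,0,0,0],[0.1,0,-5,60,0,0,0],[0.1,0,-60,60,0,0,0]]'; python3 -m creep '[[0.1,0,-60,20,0,0,0],[0.1,0,-30,0,0,0,0],[1,0,0,0,0,0,0]]'; cat > chk.py <<'E'
import sys
from jar import *
s=cam('scene'); w=cam('wrist')
a=cv2.resize(s[0][190:290,330:430],(500,500),interpolation=cv2.INTER_CUBIC); b=cv2.resize(w[0],(300,225)); c=np.zeros((500,300,3),np.uint8); c[:225]=b
save(np.hstack([a,c]),sys.argv[1])
o=meas(w); st=np.array([.550,.202])
for k in o: print(k,o[k],ang(o[k][0],st))
for n,c in(('s',s),('t',cam('top'))): print(n,[(x[0].round(0),x[1][4]) for x in blobs(c[0],(4,150,60),(16,255,255),12) if x[0][1]>180])
print(get_obs()['eef_pos'])
E
python3 chk.py jar2.png
```

```text
t: 28.18
eef_pos: [0.4996, 0.1696, 0.1981]
tool_rot: [-0.0, 0.959, 0.284, 0.0]
contact_force: [1.0, -0.2, -1.1]
gripper_width: 0.268
grasp_force: 39.4
t: 28.8
eef_pos: [0.4995, 0.1231, 0.3039]
tool_rot: [-0.001, 0.958, 0.287, 0.001]
contact_force: [1.3, -0.2, -0.1]
gripper_width: 0.552
grasp_force: 0.0
t: 29.18
eef_pos: [0.4993, 0.0283, 0.3222]
tool_rot: [0.0, 0.959, 0.282, 0.0]
contact_force: [-0.1, 0.8, 0.7]
gripper_width: 0.748
grasp_force: 0.0
col (array([0.49904729, 0.16940512]), np.float64(0.02870107208028509)) -2.5724863527982045
red (array([0.54381959, 0.26493797]), np.float64(0.02803405519984504)) 1.668680892423123
s [(array([539., 217.]), np.int32(105)), (array([627., 260.]), np.int32(1457)), (array([632., 310.]), np.int32(33)), (array([619., 350.]), np.int32(587)), (array([111., 347.]), np.int32(345)), (array([638., 359.]), np.int32(19)), (array([  9., 464.]), np.int32(408))]
t [(array([481., 190.]), np.int32(12)), (array([268., 258.]), np.int32(23))]
[0.49919338 0.03246818 0.32139589]
```

View pics/jar2.png

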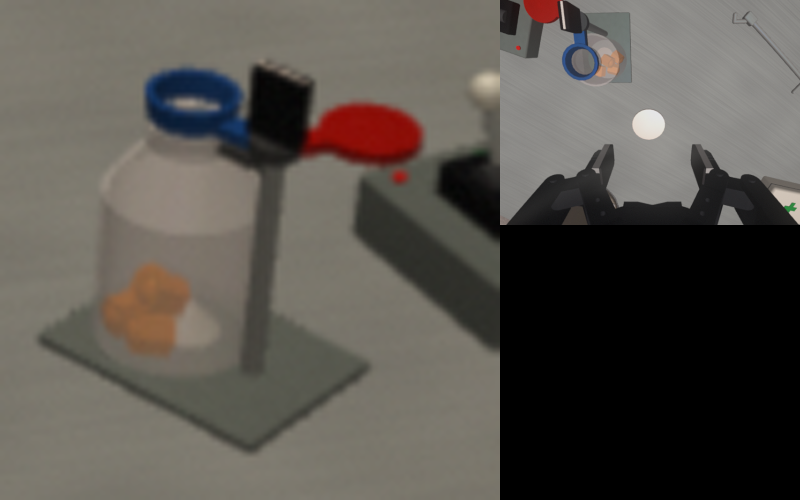

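No orange remains on the table. The jar's floor holds a cluster of blocks at crop (105–190, 265–355), and all four were released straight over the collar. Next I regrip the bar and close the top.

```bash
python3 -m creep '[[1,15,50,0,0,0,0],[1,15,50,0,0,0,0],[1,10,50,0,0,0,0],[1,10,20,-50,0,0,0],[1,0,0,-20,0,0,0]]' 60; python3 -m creep '[[1,0,0,0,0,0,0],[1,0,0,0,0,0,0]]'
```

```text
t: 29.95
eef_pos: [0.5474, 0.2053, 0.2481]
tool_rot: [-0.0, 0.958, 0.288, -0.002]
contact_force: [-1.3, 0.2, 0.6]
gripper_width: 1.0
grasp_force: 0.0
t: 30.2
eef_pos: [0.5496, 0.2019, 0.2525]
tool_rot: [-0.0, 0.959, 0.285, 0.001]
contact_force: [0.6, 0.5, 1.0]
gripper_width: 1.001
grasp_force: 0.0
```

```bash
python3 -m creep '[[1,0,0,-40,0,0,0],[1,0,0,-24,0,0,0],[1,0,0,0,0,0,0],[-0.4,0,0,0,0,0,0],[-1,0,0,0,0,0,0]]' 60; python3 -m creep '[[-1,0,0,0,0,0,0],[-1,0,0,0,0,0,0],[-1,0,0,0,0,0,0]]'
```

```text
t: 30.82
eef_pos: [0.5503, 0.2016, 0.1893]
tool_rot: [-0.0, 0.959, 0.284, 0.001]
contact_force: [-0.5, -0.3, 0.6]
gripper_width: 0.606
grasp_force: 0.0
t: 31.2
eef_pos: [0.5487, 0.2027, 0.1884]
tool_rot: [-0.001, 0.959, 0.285, -0.0]
contact_force: [-5.1, 2.5, 5.8]
gripper_width: 0.156
grasp_force: 59.7
```

```bash
python3 -m creep '[[-1,-1,0.5,0,0,0,0.15],[-1,0,0,0,0,0,0.15],[-1,0,0,0,0,0,0.15],[-1,0,0,0,0,0,0.15],[-1,0,0,0,0,0,0.15]]';python3 -m creep '[[-1,0,0,0,0,0,0.15],[-1,0,0,0,0,0,0.15],[-1,0,0,0,0,0,0.15],[-1,0,0,0,0,0,0.15],[-1,0,0,0,0,0,0.15]]';python3 -m creep '[[-1,0,0,0,0,0,0.15],[-1,0,0,0,0,0,0.15],[-1,0,0,0,0,0,0.15],[-1,0,0,0,0,0,0.145],[-1,0,0,0,0,0,0]]';python3 -m creep '[[-1,0,0,0,0,0,0],[-1,0,0,0,0,0,0]]'
```

```text
t: 31.82
eef_pos: [0.5496, 0.2021, 0.1884]
tool_rot: [0.0, 0.787, 0.618, 0.001]
contact_force: [3.0, 1.5, 0.5]
gripper_width: 0.15
grasp_force: 59.0
t: 32.45
eef_pos: [0.5506, 0.2023, 0.1884]
tool_rot: [0.001, 0.506, 0.863, 0.002]
contact_force: [6.8, 2.2, -2.6]
gripper_width: 0.153
grasp_force: 58.6
t: 33.08
eef_pos: [0.5513, 0.2029, 0.1884]
tool_rot: [0.002, 0.232, 0.973, 0.002]
contact_force: [8.6, 3.5, -3.5]
gripper_width: 0.152
grasp_force: 58.5
t: 33.33
eef_pos: [0.5513, 0.2029, 0.1884]
tool_rot: [0.002, 0.233, 0.973, 0.002]
contact_force: [9.3, 4.1, -4.2]
gripper_width: 0.156
grasp_force: 58.5
```

```bash
python3 -m creep '[[0.2,0,0,0,0,0,0],[0.2,0,0,0,0,0,0],[0.5,0,0,40,0,0,0],[0.5,20,-10,60,0,0,0],[0.5,30,-15,60,0,0,0]]';python3 -m creep '[[-1,40,-20,40,0,0,0],[-1,20,-15,0,0,0,0],[-1,0,0,0,0,0,0],[-1,0,0,0,0,0,0]]'; python3 chk.py jar3.png; python3 - <<'E'
from h import *
w=cam('wrist'); save(w[0],'w4.png'); K=[[.467,.397,.05]]; print(proj(K,w),proj([[.551,.202,.218],[.499,.168,.162]],w))
E
```

```text
t: 33.95
eef_pos: [0.5947, 0.1786, 0.3428]
tool_rot: [-0.0, 0.232, 0.973, -0.0]
contact_force: [0.4, 1.5, 0.0]
gripper_width: 0.747
grasp_force: 0.0
t: 34.45
eef_pos: [0.6541, 0.144, 0.38]
tool_rot: [-0.001, 0.232, 0.973, -0.0]
contact_force: [0.0, 1.1, 0.3]
gripper_width: -0.0
grasp_force: 0.0
col (array([0.60559487, 0.17548591]), np.float64(0.028275145146131574)) -0.4450105159996751
red (array([0.49900618, 0.16981565]), np.float64(0.030323574753631323)) -2.5785886696726914
s [(array([539., 218.]), np.int32(104)), (array([627., 260.]), np.int32(1460)), (array([632., 310.]), np.int32(28)), (array([619., 350.]), np.int32(588)), (array([111., 347.]), np.int32(344)), (array([638., 360.]), np.int32(17)), (array([  9., 464.]), np.int32(404))]
t []
[0.65418173 0.14430183 0.38058381]
[[451.18420934 -63.8716421 ]] [[331.1063444   71.48162389]
 [270.35674796  42.2818797 ]]
```

View pics/w4.png

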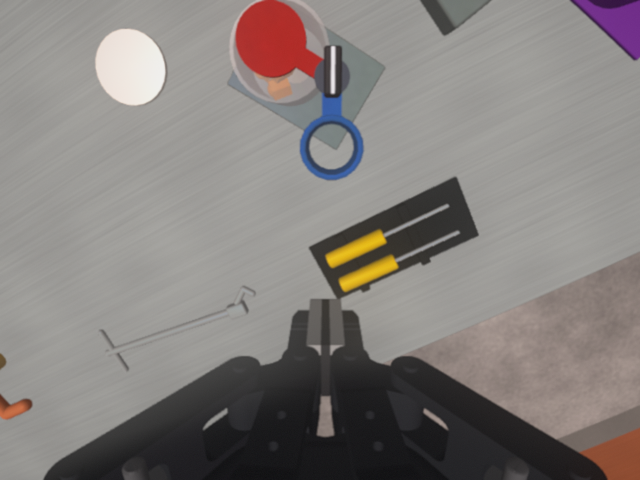

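View pics/jar3.png

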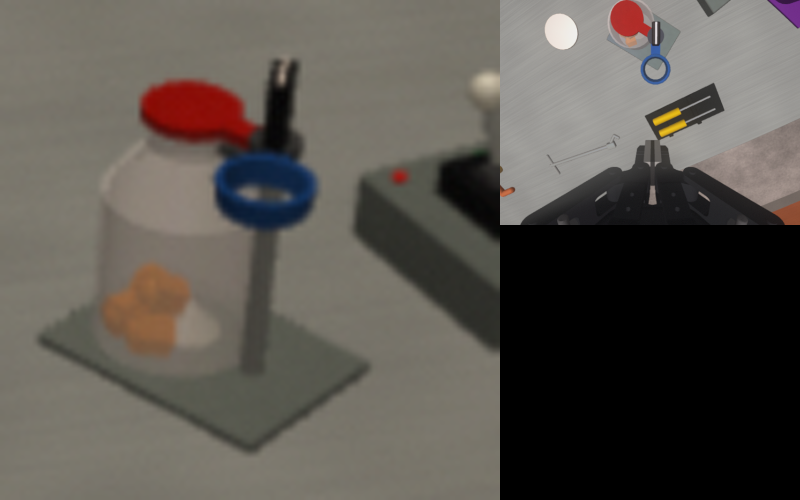

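The red disc sits squarely over the neck (angle error about 0.02 rad), and the blocks are on the jar's floor. Now I triangulate the toggle knob while moving towards it.

```bash
python3 - <<'E'
from h import *
t=cam('top');s=cam('scene')
R_=[]
for c,(x0,x1,y0,y1) in((t,(180,215,255,290)),(s,(418,440,195,222))):
    sub=c[0][y0:y1,x0:x1]; h=cv2.cvtColor(sub,cv2.COLOR_RGB2HSV); m=((h[...,2]>140)&(h[...,1]<60)).astype(np.uint8)
    n,l,st,ce=cv2.connectedComponentsWithStats(m); i=1+np.argmax(st[1:,4]); uv=ce[i]+[x0,y0]; print(uv,st[i])
    a,b=plane([uv],0,c)[0],plane([uv],.2,c)[0]; R_.append((a,(b-a)/np.linalg.norm(b-a)))
(a,u),(b,v)=R_; A=np.c_[u,-v]; k=np.linalg.lstsq(A,b-a,rcond=None)[0]; print(a+u*k[0],b+v*k[1]); P=(a+u*k[0]+b+v*k[1])/2
d=np.array([np.cos(.214),np.sin(.214)]); e=P[:2]-[.467,.397]; print('along',e@d,'side',d[0]*e[1]-d[1]*e[0])
E
python3 -m creep '[[-1,-40,30,0,0,0,-0.15],[-1,-50,45,0,0,0,-0.15],[-1,-50,50,0,0,0,-0.15],[-1,-50,50,0,0,0,-0.15],[-1,-40,40,0,0,0,-0.15]]'; python3 -m creep '[[-1,-20,24,0,0,0,-0.14],[-1,0,0,0,0,0,0],[-1,0,0,0,0,0,0]]'
```

```text
[182.69594595 277.85135135] [  0   0   9  35 148]
[427.22222222 206.14814815] [ 6  9  7  5 27]
[0.44058132 0.44294376 0.13190491] [0.42530951 0.40462429 0.12217347]
along -0.027589642389578905 side 0.03340524340375033
t: 35.38
eef_pos: [0.4381, 0.3451, 0.3811]
tool_rot: [0.0, 0.574, 0.819, 0.0]
contact_force: [0.4, 1.0, 0.1]
gripper_width: -0.001
grasp_force: 0.0
t: 35.75
eef_pos: [0.4209, 0.3667, 0.3807]
tool_rot: [0.0, 0.628, 0.778, -0.0]
contact_force: [0.1, -0.3, -0.0]
gripper_width: 0.0
grasp_force: 0.0
```

The top mask caught the table's edge, so I redo it with the knob's own pixel, (197.2,276.6), read from the crop.

```bash
python3 - <<'E'
from h import *
t=cam('top');s=cam('scene')
R_=[]
for c,uv in((t,(197.2,276.6)),(s,(427.4,206.9))):
    a,b=plane([uv],0,c)[0],plane([uv],.2,c)[0]; R_.append((a,(b-a)/np.linalg.norm(b-a)))
(a,u),(b,v)=R_; A=np.c_[u,-v]; k=np.linalg.lstsq(A,b-a,rcond=None)[0]; print(a+u*k[0],b+v*k[1]); P=(a+u*k[0]+b+v*k[1])/2
d=np.array([np.cos(.214),np.sin(.214)]); e=P[:2]-[.467,.397]; print('along',e@d,'side',d[0]*e[1]-d[1]*e[0])
E
```

```text
[0.4435935  0.39456335 0.13015491] [0.44395516 0.39543627 0.13035386]
along -0.02312065722888075 side 0.0029778788491643666
```

```bash
python3 -m creep '[[-1,-18,18,-55,0,0,0],[-1,0,0,-60,0,0,0],[-1,0,0,-60,0,0,0],[-1,0,0,-60,0,0,0],[-1,0,0,0,0,0,0]]'; python3 -m creep '[[-1,0,0,0,0,0,0]]'
```

```text
t: 36.48
eef_pos: [0.401, 0.3818, 0.1417]
tool_rot: [-0.0, 0.629, 0.777, -0.005]
contact_force: [0.8, -0.2, 0.5]
gripper_width: -0.002
grasp_force: 0.0
t: 36.6
eef_pos: [0.4037, 0.3862, 0.1477]
tool_rot: [0.0, 0.629, 0.777, 0.001]
contact_force: [0.0, 0.2, 0.2]
gripper_width: -0.002
grasp_force: 0.0
```

```bash
python3 -m creep '[[-1,0,-2,-30,0,0,0],[-1,0,0,-2,0,0,0],[-1,12,2.6,0,0,0,0],[-1,12,2.6,0,0,0,0],[-1,12,2.6,0,0,0,0]]' 40; python3 -m creep '[[-1,10,2.2,0,0,0,0],[-1,10,2.2,0,0,0,0],[-1,0,0,0,0,0,0]]'
```

```text
t: 37.22
eef_pos: [0.4397, 0.3919, 0.1147]
tool_rot: [0.0, 0.629, 0.778, 0.001]
contact_force: [-1.2, -0.7, 0.8]
gripper_width: -0.003
grasp_force: 0.8
t: 37.6
eef_pos: [0.4594, 0.3957, 0.1135]
tool_rot: [0.0, 0.629, 0.777, 0.0]
contact_force: [0.4, 0.3, -0.1]
gripper_width: -0.002
grasp_force: 0.0
```

```bash
for i in 1; do :; done; python3 -m creep '[[-1,6,1.3,0,0,0,0],[-1,6,1.3,0,0,0,0],[-1,0,0,0,0,0,0]]'; python3 -m creep '[[-1,5,1,0,0,0,0],[-1,0,0,0,0,0,0]]'
```

```text
t: 37.98
eef_pos: [0.4705, 0.3984, 0.1135]
tool_rot: [-0.0, 0.629, 0.778, 0.0]
contact_force: [-0.3, 0.6, 1.0]
gripper_width: -0.003
grasp_force: 0.1
t: 38.22
eef_pos: [0.4714, 0.3986, 0.1133]
tool_rot: [-0.001, 0.628, 0.778, -0.003]
contact_force: [-12.0, -4.8, 7.6]
gripper_width: -0.001
grasp_force: 6.2
```

The force jumped at the end of the travel. I back off and check.

```bash
python3 -m creep '[[-1,2,0.5,0,0,0,0],[-1,0,0,0,0,0,0],[-1,-30,-6.5,0,0,0,0],[-1,-20,-4,40,0,0,0],[-1,0,0,60,0,0,0]]'; python3 -m creep '[[-1,0,-60,60,0,0,0],[-1,0,-60,0,0,0,0],[-1,30,-60,0,0,0,0],[-1,30,-60,0,0,0,0],[-1,0,-60,0,0,0,0]]'; python3 -m creep '[[-1,0,-60,0,0,0,0],[-1,0,0,0,0,0,0],[-1,0,0,0,0,0,0]]'; python3 - <<'E'
from h import *
t=cam('top');s=cam('scene')
a=cv2.resize(t[0][210:306,175:295],(500,400),interpolation=cv2.INTER_CUBIC);b=cv2.resize(s[0][195:290,330:460][:, :],(300,220),interpolation=cv2.INTER_CUBIC)
c=np.zeros((400,300,3),np.uint8);c[:220]=b; save(np.hstack([a,c]),'end.png'); print(get_obs()['contact_force'])
E
```

```text
t: 38.85
eef_pos: [0.4251, 0.3884, 0.2134]
tool_rot: [-0.0, 0.628, 0.778, -0.002]
contact_force: [1.4, 1.3, 0.4]
gripper_width: 0.001
grasp_force: 0.0
t: 39.48
eef_pos: [0.4852, 0.1111, 0.2585]
tool_rot: [0.001, 0.629, 0.777, 0.001]
contact_force: [0.2, -0.2, -0.0]
gripper_width: -0.002
grasp_force: 0.0
t: 39.85
eef_pos: [0.4835, 0.0537, 0.2583]
tool_rot: [0.0, 0.629, 0.778, 0.001]
contact_force: [0.5, 0.2, 0.1]
gripper_width: 0.0
grasp_force: 0.0
[-0.47186923  0.56637473  0.02151071]
```

View pics/end.png

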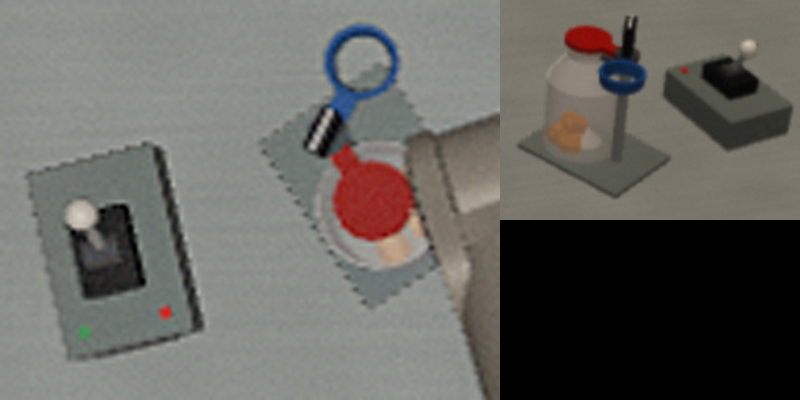

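The toggle (crop (82,215)) now leans the other way and the red disc is still over the neck. A numeric check before handing in.

```bash
python3 - <<'E'
from h import *
t=cam('top'); P=plane([(194.3,261.2)],.13,t)[0]; print(P)
d=np.array([np.cos(.214),np.sin(.214)]); e=P[:2]-[.467,.397]; print('along',e@d, 'travel',(P[:2]-[.4438,.395])@d)
E
```

```text
[0.49476609 0.40369244 0.13      ]
along 0.028553999724451763 travel 0.051649531087428834
```

```bash
python3 -c "
from station import *;print(hand_in())"
```

```text
the job is handed in; nothing more can be done
None
```

I put all four orange blocks in the jar, turned the red disc over the neck, pushed the toggle fully on, and handed the job in at about 40 s; the hand-in gave no verdict.

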